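# Find the high side of a fired clay roller on the bench centres

### The arm

A 6-joint arm with a two-finger parallel gripper is mounted at the origin on the work surface. World frame = base frame: x ahead of the robot, y to its left, z up, the work surface at z = 0. Lengths are in m, angles in rad, forces in N, time in s.
With the tool pointing down it reaches from about 0.4 to 0.925 m from the base axis. Payload 12.5 kg.
Tool frame: the origin (TCP) lies midway between the tips of the shut fingers; the grasp point (between the pads) lies 19 mm behind it; z points along the fingers, y is the direction in which the jaws open and shut (so a half turn about z gives the same grasp; the last joint's range is limited). The gripper opens to 95 mm and grips with 3 to 60 N. Pads are 20 mm wide; open, the fingers measure 119 mm over their backs; the gripper's body (75 mm by 180 mm) begins 59 mm behind the grasp point.
Start: joints at [1.219, 0.491, 1.559, -0, 1.092, -0.106], TCP at [0.152, 0.606, 0.215] pointing down, gripper open.
Joint ranges: [-3.1, 3.1], [-0.84, 2.19], [0.05, 2.79], [-1.13, 4.28], [0.06, 2.93], [-2.69, 2.69]. Speed limits (rad/s): [2.22, 2.22, 2.79, 3.14, 3.14, 3.14].

### API

Orientations are given as a rotation vector (axis times angle).
In Python, from bench import ctrl, eoat, telemetry, imaging gives the robot as it stands. Calls block until the motion is done:
- ctrl.move_to(position, orientation): joint-space move of the TCP to a pose.
- ctrl.move_l(position, speed=0.15, ori=None, until_force=None): straight line of the TCP; ori=None keeps the orientation; speed is the mean speed in m/s. With until_force (N) it stops when the force on the tool has changed by that much, and returns True; else False.
- ctrl.movej(angles): joint-space move.
- eoat.grip(opening, grasp_force=None): opening from 0.0 (shut) to 1.0 (fully open); grasp_force is the grip in N (None keeps the last); returns when the fingers have stopped.
- ctrl.pause(seconds).
- ctrl.solve_ik(position, orientation): joint angles nearest the present ones, or None.
- telemetry.sense(): the state.
- imaging.grab_frame(name): name is "scene" or "top" or "wrist"; returns a dict with "image" (420x560x3 uint8, red, green, blue), "K" (3x3 intrinsics, pixels), "k1" (the pictures are not rectified: a ray, as slopes to the right and down, at radius r is drawn at 1 + k1 r^2 times it, then the intrinsics apply), "xyz" and "rotation" of the camera in the world. Camera axes: x right, y down, z forward; pixel columns grow to the right and rows downward; lengths in m; the calibration is good to about 2 mm. A picture is of the moment at which its call begins. There is no depth.
A pose or a line that the arm cannot do raises ctrl.Unreachable and nothing moves.
- ctrl.sign_off(): hands the job in, once; it reports no verdict.
The state is a dict: "clock": time; "qpos": joint angles; "dq": joint speeds; "joint_torque": joint torques, N m; "tcp_pos": TCP position; "eef_rot": TCP orientation; "contact_force": force on the tool from outside, world axes, zero at the start; "ft_torque": the same for the moment, N m; "finger_gap": opening from 0.0 (shut) to 1.0 (fully open).
Only numpy, scipy, OpenCV 4.12 (cv2) and the standard library are available. Lean on these libraries where they do the work, as an engineer would, in place of code of your own. Each camera call takes 0.05 s, during which the arm holds its last target.

### The job

The fired clay roller held upright between the centres is out of round: find its high side. Slide the gauge (blue knob) up to the roller until its sprung plunger is pressed in lightly, about 3 mm, and never let the plunger be driven near the end of its stroke. Then turn the spindle (yellow crank) while watching the plunger swing, leave it standing with the roller's high side squarely at the plunger, pressed in as far as the roller ever pushes it, let go, and leave the loose things on the table where they are.

Things in the scene. Friction and masses are not known exactly. Their poses are not given: they have to be found in the camera images.
- centres: the fixture, immovable, its place and yaw differ each time: grey base plate 150 x 275 x 12 mm and a blue bridge (along the fixture's x, top 117 mm up) on two posts. Origin: on the table, under the vertical spindle axis. z is up; -y points from the spindle to the gauge; the base reaches from y = -225 to +50 mm. Nothing on it but the yellow knob is higher than 133 mm
- roller_mid (a point): point on the spindle axis, 64 mm above the table, inside the clay roller (60 mm diameter, 34 to 94 mm up, under the bridge). The roller's own axis stands 5 mm off the spindle axis, so its surface facing the plunger lies about 25 to 35 mm from the spindle axis, once up and once down in a turn. How it is clamped relative to the crank differs each time; only the plunger tells
- spindle (a joint): angle of the spindle with crank and roller, rad, counter-clockwise from above positive, without stops; at 0 the crank points along the fixture's -x. It turns about the fixture's z axis with a little friction (0.06 N m) and stays where it is left
- crank_knob (a point): grip point of the yellow crank knob, on the knob's axis, 158 mm above the table: a vertical knob of 18 mm diameter, 134 to 176 mm up, spinning freely on its pin, 45 mm from the spindle axis. The crank bar under it is 131 mm up. Gripped from above, the knob can be led round the full circle without turning the gripper
- gauge (a joint): position of the gauge carriage on its slide, m, growing towards the roller (fixture's +y), 0 = backed right off, stop at 0.065. It slides with 8 N friction and stays where it is left
- gauge_knob (a point): grip point of the blue knob on the aluminium gauge carriage, on the knob's axis, 99 mm above the table: a vertical knob of 18 mm diameter, 74 to 116 mm up, moving with the gauge along the fixture's y; at gauge 0 it is 150 mm from the spindle axis. A face-up dial of 60 mm diameter, 72 mm up, sits 62 mm to its side (fixture's +x)
- plunger (a joint): how far the sprung plunger is pressed into the gauge, m: 0 = fully out, end of stroke 0.016. It pushes back with 0.9 N at 0 and 0.3 N more per mm; past 14.5 mm (over 5 N) it is overloaded. The red dial needle shows the same, turning clockwise 0.18 rad per mm, a tick every 2 mm, red ticks from 14 mm on; the red button at its rear end moves out too
- plunger_tip (a point): foremost point of the plunger's round brass tip (10 mm diameter), 64 mm above the table; it moves on the fixture's y axis. With the plunger fully out it is 75 mm from the gauge knob's axis towards the spindle
- spare_roller: spare fired clay roller standing loose beside the fixture, 56 mm diameter, 60 mm high; not part of the job. Origin: centre of its underside
- collar: loose steel ring lying beside the fixture, 40 mm outside, 16 mm bore, 14 mm high. Origin: centre of its underside
- glaze_jar: blue jar with black cap, 70 mm diameter, 85 mm high. Origin: centre of its underside
- bisque_cup: red clay cup, 76 mm rim, 80 mm high. Origin: centre of its underside
- brush: brush lying on the table, 190 mm long. Origin: on its underside, near the middle of its length
- wood_rib: flat wooden rib, 100 x 50 x 8 mm. Origin: centre of its underside
- test_tile: blue glazed tile, 60 x 60 x 8 mm. Origin: centre of its underside

How it is judged:
On the way, in this order (a step that is already met when the one before it is completed fails the run):
1. the gauge is slid up so that the roller presses its plunger in by more than 1.5 mm (value of joint plunger above 0.0015 m), for 0.3 s.
2. the roller is turned with its high side to the plunger: the tip stands within about 0.5 mm of the farthest the roller ever pushes it (y of plunger_tip in the frame of centres below -0.0341 m and value of joint plunger above 0.0015 m), for 0.3 s.
At the end, for the whole second after the job is handed in: The plunger tip is at least 34.1 mm from the spindle axis (it stands at about 34.6 mm when the high side is squarely at it), with the plunger pressed in between 1.5 and 14.5 mm, and the spindle is still (under 0.05 rad/s) (all of step 2 and value of joint plunger below 0.0145 m and velocity of joint spindle between -0.05 and 0.05 rad/s); the robot touches nothing.
It fails at once if the plunger is overloaded: pressed in past 14.5 mm (value of joint plunger above 0.0145 m).
It fails at once if a loose thing on the table is moved by more than 30 mm (distance of any of spare_roller, collar, glaze_jar, bisque_cup, brush, wood_rib, test_tile from where it was at the start of the episode above 0.03 m).
It also fails if it takes over 67 s, if anything falls off the work surface, if the arm or the gripper's body presses on something with over 40 N, if the wrist force passes 120 N, or if a joint passes its speed limit or range.

## Working session

There is one attempt and no reset: what is moved stays moved. The work goes in short steps, each a Python script; the robot and the scene stay as the last script left them, time stands still between calls to the robot, and variables do not carry over. Pictures are saved under pics/ and viewed, and the job is handed in when it is done.

```bash
ls; mkdir -p pics
cat > h.py <<'E'
import numpy as np, cv2
from bench import ctrl, eoat, telemetry, imaging
def grab(n,save=None):
    f=imaging.grab_frame(n)
    if save: cv2.imwrite('pics/'+save+'.png',f['image'][:,:,::-1])
    return f
def rays(f,px):
    px=np.atleast_2d(np.float64(px)); K=np.array(f['K'])
    d=np.array([float(f['k1']),0,0,0])
    # k1 r^2 radial model
    u=cv2.undistortPoints(px.reshape(-1,1,2),K,d).reshape(-1,2)
    r=np.c_[u,np.ones(len(u))]@np.array(f['rotation']).T
    return np.array(f['xyz']),r
def onz(f,px,z):
    o,r=rays(f,px); return o+r*((z-o[2])/r[:,2])[:,None]
def proj(f,P):
    P=np.atleast_2d(P); R=np.array(f['rotation']); c=(P-np.array(f['xyz']))@R
    u=c[:,:2]/c[:,2:]; u=u*(1+f['k1']*(u**2).sum(1))[:,None]
    K=np.array(f['K']); return u@K[:2,:2].T+K[:2,2]
E
python3 - <<'E'
from h import *
for n in('scene','top','wrist'):
    f=grab(n,n+'0'); print(n,f['K'],f['k1'],f['xyz'],f['rotation'])
print(telemetry.sense())
E
```

```text
pics
scene [[506.84000969   0.         280.02530132]
 [  0.         506.84000969 204.44964192]
 [  0.           0.           1.        ]] 0.0273169789643574 [1.42268603 0.68453727 0.9589395 ] [-1.07418852 -2.26696973  1.13838016]
top [[454.61891122   0.         275.59370165]
 [  0.         454.61891122 211.77518048]
 [  0.           0.           1.        ]] -0.03126276165667753 [ 0.37025449 -0.02372935  1.43493725] [-2.16305555  2.13156735 -0.16356992]
wrist [[300.00148175   0.         274.39386785]
 [  0.         300.00148175 211.36986986]
 [  0.           0.           1.        ]] -0.025280654262554877 [0.07937709 0.62365768 0.38399104] [2.3013785  1.79671723 0.24359564]
{'clock': 0.15, 'qpos': array([ 1.21942957e+00,  4.91365150e-01,  1.55927967e+00, -2.81133096e-05,
        1.09169427e+00, -1.05609185e-01]), 'dq': array([ 0.00168903, -0.00314465, -0.00320509,  0.00100852,  0.00178232,
        0.00113784]), 'joint_torque': array([ 2.50142555e-03, -6.12893629e+01, -2.58273053e+01,  6.93134218e-02,
        4.73234081e-02, -9.42062275e-05]), 'tcp_pos': array([0.15199101, 0.60607015, 0.21424101]), 'eef_rot': array([-3.85026372e-01, -3.11776332e+00,  1.15085285e-03]), 'contact_force': array([-1.11675752,  0.6340737 , -0.06214177]), 'ft_torque': array([-0.02626677,  0.04667777,  0.02311247]), 'finger_gap': 0.9976638274027724}
```

Rotation is a rotation vector; I'll convert it with Rodrigues.

```bash
sed -i "s/    if save:/    f['rotation']=cv2.Rodrigues(np.array(f['rotation']))[0]\n    if save:/" h.py; sed -n 1,8p h.py
```

```text
import numpy as np, cv2
from bench import ctrl, eoat, telemetry, imaging
def grab(n,save=None):
    f=imaging.grab_frame(n)
    f['rotation']=cv2.Rodrigues(np.array(f['rotation']))[0]
    if save: cv2.imwrite('pics/'+save+'.png',f['image'][:,:,::-1])
    return f
def rays(f,px):
```

View pics/scene0.png

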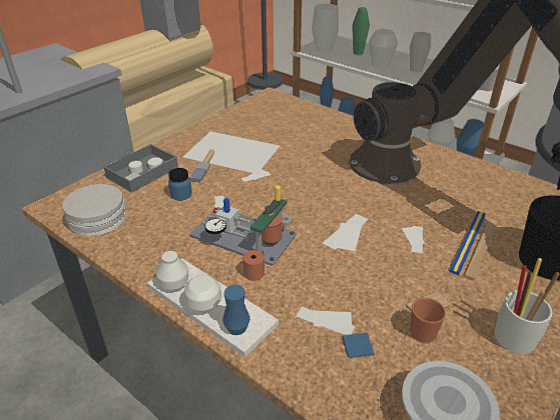

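View pics/top0.png

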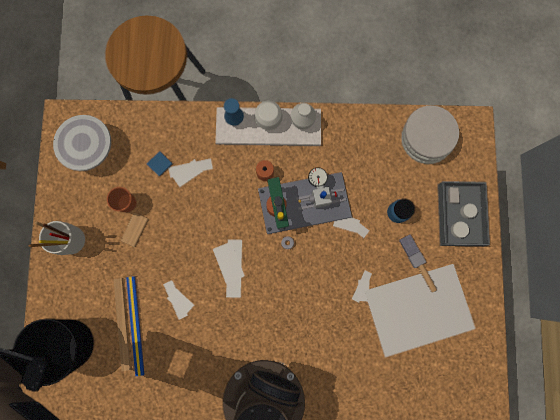

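View pics/wrist0.png

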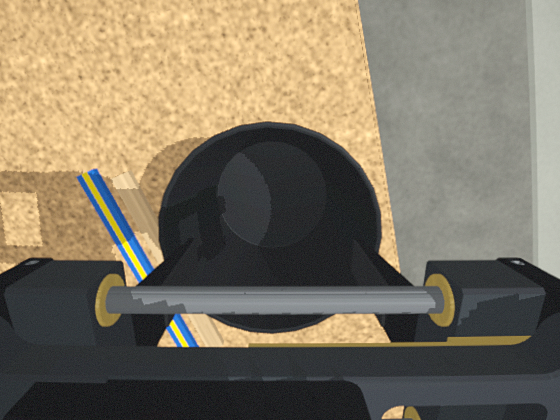

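Run:
```python
import cv2
a=cv2.imread('pics/top0.png')[145:250,240:370]; b=cv2.imread('pics/scene0.png')[175:285,180:310]
cv2.imwrite('pics/topc.png',cv2.resize(a,None,fx=6,fy=5.7 if 0 else 6,interpolation=cv2.INTER_CUBIC)[:600])
cv2.imwrite('pics/scc.png',cv2.resize(b,None,fx=5,fy=5,interpolation=cv2.INTER_CUBIC))
```

```text
(no output)
```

View pics/topc.png

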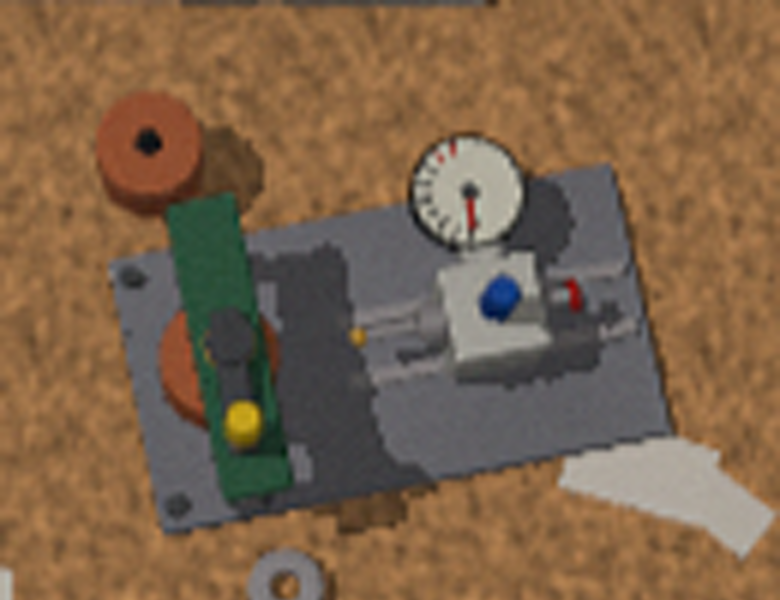

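View pics/scc.png

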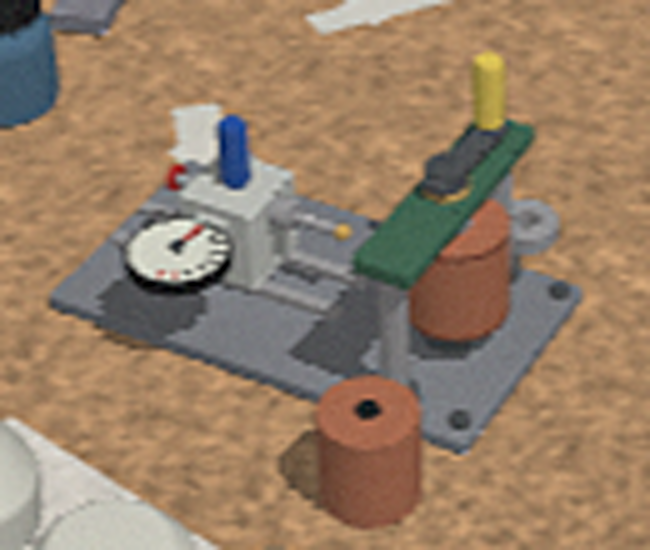

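```bash
cat > loc.py <<'E'
from h import *
def mask(f,lo,hi,roi):
    hsv=cv2.cvtColor(f['image'],cv2.COLOR_RGB2HSV); m=cv2.inRange(hsv,lo,hi); z=np.zeros_like(m)
    x0,y0,x1,y1=roi; z[y0:y1,x0:x1]=m[y0:y1,x0:x1]; return z
def tri(fs,pxs):
    A=np.zeros((3,3));b=np.zeros(3)
    for f,p in zip(fs,pxs):
        o,r=rays(f,p); r=r[0]/np.linalg.norm(r[0]); M=np.eye(3)-np.outer(r,r); A+=M;b+=M@o
    return np.linalg.solve(A,b)
E
python3 - <<'E'
from loc import *
t=grab('top'); s=grab('scene')
c=np.array([[110,262],[612,165],[672,435],[165,532]])/6+[240,145]-0.4
P=onz(t,c,.012); print(P.round(4)); print(np.linalg.norm(np.diff(P,axis=0,append=P[:1]),axis=1))
ey=(P[0]-P[1]+P[3]-P[2])[:2]; ey/=np.linalg.norm(ey); ex=np.array([ey[1],-ey[0]]); 
cen=P.mean(0)[:2]; org=cen+ey*0.0875; print('yaw',np.arctan2(ex[1],ex[0]),'org',org,'ex',ex)
for n,lo,hi,zc in(('blue',(108,150,80),(125,255,255),.095),('yel',(22,150,120),(32,255,255),.155)):
    pr=[]
    for f,roi in((t,(240,145,370,250)),(s,(180,175,310,285))):
        m=mask(f,lo,hi,roi); n_,l,st,ce=cv2.connectedComponentsWithStats(m); 
        i=1+st[1:,4].argmax(); print(n,st[i],ce[i]); pr.append(ce[i])
    X=tri([t,s],pr); print(n,X, 'top@z',onz(t,pr[0],zc), 'fix', [(X[:2]-org)@ex,(X[:2]-org)@ey])
E
```

```text
[[ 0.6559  0.028   0.012 ]
 [ 0.713  -0.2395  0.012 ]
 [ 0.5676 -0.2702  0.012 ]
 [ 0.5124 -0.0037  0.012 ]]
[0.27352052 0.14858241 0.27214042 0.14701748]
yaw 0.20737625297794404 org [ 0.59423231 -0.03573029] ex [0.97857449 0.20589308]
blue [320 191   7   6  24] [323.125      193.79166667]
blue [224 198   6  15  65] [226.16923077 205.        ]
blue [ 0.62430622 -0.16945781  0.0946297 ] top@z [[ 0.62543548 -0.17089469  0.095     ]] fix [np.float64(0.001895992192581265), np.float64(-0.13705434801895316)]
yel [278 212   5   6  27] [279.92592593 214.59259259]
yel [275 186   5  15  67] [277.08955224 192.70149254]
yel [ 0.55122006 -0.04034076  0.1552609 ] top@z [[ 0.55194187 -0.04127194  0.155     ]] fix [np.float64(-0.043039952760815015), np.float64(0.004344235339971345)]
```

```bash
cat > fx.py <<'E'
from loc import *
from scipy.spatial.transform import Rotation as Ro
ORG=np.array([0.5942,-0.0357]); YAW=0.2074
def W(x,y,z):
    c,s=np.cos(YAW),np.sin(YAW); return np.array([ORG[0]+c*x-s*y,ORG[1]+s*x+c*y,z])
def F(p):
    c,s=np.cos(YAW),np.sin(YAW); d=np.array(p)[:2]-ORG; return np.array([c*d[0]+s*d[1],-s*d[0]+c*d[1]])
def ori(a): # tool x axis along world angle YAW+a, z down
    x=np.array([np.cos(YAW+a),np.sin(YAW+a),0]); z=np.array([0,0,-1.]); return Ro.from_matrix(np.c_[x,np.cross(z,x),z]).as_rotvec()
E
python3 - <<'E'
from fx import *
s=telemetry.sense(); f=grab('wrist')
RT=Ro.from_rotvec(s['eef_rot']).as_matrix(); pc=RT.T@(np.array(f['xyz'])-s['tcp_pos']); Rc=RT.T@f['rotation']
print('cam in tool',pc,Rc); np.savez('cam.npz',pc=pc,Rc=Rc)
print('tcp px',proj(f,s['tcp_pos']))
D=W(.062,-.137,.072)
for name,p in(('gauge',W(0,-.137,.085)),('g-high',W(0,-.137,.2)),('crank-x',W(-.045,0,.139)),('crank+x',W(.045,0,.139)),('crank-y',W(0,-.045,.139)),('crank+y',W(0,.045,.139))):
  for a in np.array([0,.25,.5,.75,1,1.25,1.5,1.75])*np.pi:
    R=Ro.from_rotvec(ori(a)).as_matrix(); g=dict(f); g['xyz']=p+R@pc; g['rotation']=R@Rc
    q=ctrl.solve_ik(p,ori(a))
    u=proj(g,np.array([D,W(.062,-.105,.072)]))
    print(name,round(a,2),u.round().tolist(),None if q is None else np.round(q,2).tolist())
E
```

```text
cam in tool [ 0.07474096 -0.00071474 -0.16983085] [[ 7.35594945e-04 -9.63969327e-01 -2.66012396e-01]
 [ 9.99999025e-01  3.93331455e-04  1.33991790e-03]
 [-1.18700871e-03 -2.66013122e-01  9.63968677e-01]]
tcp px [[275.14212645 255.25451986]]
gauge 0.0 [[275.0, 151.0], [222.0, 151.0]] [-0.37, 0.66, 1.63, -0.0, 0.85, 0.99]
gauge 0.79 [[346.0, 181.0], [311.0, 143.0]] [-0.37, 0.66, 1.63, -0.0, 0.85, 0.21]
gauge 1.57 [[370.0, 247.0], [374.0, 200.0]] [-0.37, 0.66, 1.63, -0.0, 0.85, -0.58]
gauge 2.36 [[338.0, 306.0], [373.0, 276.0]] [-0.37, 0.66, 1.63, -0.0, 0.85, -1.36]
gauge 3.14 [[275.0, 328.0], [320.0, 328.0]] [-0.37, 0.66, 1.63, -0.0, 0.85, -2.15]
gauge 3.93 [[212.0, 306.0], [245.0, 334.0]] None
gauge 4.71 [[180.0, 247.0], [184.0, 291.0]] [-0.37, 0.66, 1.63, -0.0, 0.85, 2.57]
gauge 5.5 [[204.0, 181.0], [171.0, 216.0]] [-0.37, 0.66, 1.63, -0.0, 0.85, 1.78]
g-high 0.0 [[275.0, 142.0], [242.0, 142.0]] [-0.37, 0.53, 1.52, -0.0, 1.08, 0.99]
g-high 0.79 [[319.0, 161.0], [297.0, 138.0]] [-0.37, 0.53, 1.52, -0.0, 1.08, 0.21]
g-high 1.57 [[335.0, 204.0], [337.0, 173.0]] [-0.37, 0.53, 1.52, -0.0,
[... 2122 characters left out ...]
5 [[304.0, 81.0], [273.0, 113.0]] [-0.24, 0.55, 1.68, -0.0, 0.91, 1.91]
crank+y 0.0 [[506.0, 147.0], [467.0, 147.0]] [-0.1, 0.52, 1.74, -0.0, 0.88, 1.26]
crank+y 0.79 [[463.0, 311.0], [443.0, 289.0]] [-0.1, 0.52, 1.74, -0.0, 0.88, 0.48]
crank+y 1.57 [[337.0, 396.0], [339.0, 370.0]] [-0.1, 0.52, 1.74, -0.0, 0.88, -0.31]
crank+y 2.36 [[189.0, 388.0], [210.0, 370.0]] [-0.1, 0.52, 1.74, -0.0, 0.88, -1.09]
crank+y 3.14 [[71.0, 288.0], [106.0, 289.0]] [-0.1, 0.52, 1.74, -0.0, 0.88, -1.88]
crank+y 3.93 [[49.0, 116.0], [83.0, 146.0]] [-0.1, 0.52, 1.74, -0.0, 0.88, -2.66]
crank+y 4.71 [[184.0, -34.0], [187.0, 19.0]] None
crank+y 5.5 [[398.0, -17.0], [364.0, 19.0]] [-0.1, 0.52, 1.74, -0.0, 0.88, 2.05]
```

Run:
```python
from fx import *
ctrl.move_l([.152,.606,.26]) if 0 else None
ctrl.move_to(W(0,-.137,.25),ori(-np.pi/4)); eoat.grip(0.5,grasp_force=50)
f=grab('wrist','w1'); s=telemetry.sense(); print(s['clock'],s['tcp_pos'],s['finger_gap'],f['xyz'])
for n,lo,hi,z in(('blue',(108,150,60),(125,255,255),.116),('yel',(22,150,120),(32,255,255),.176)):
    m=mask(f,lo,hi,(0,0,560,420)); k,l,st,ce=cv2.connectedComponentsWithStats(m); i=1+st[1:,4].argmax()
    print(n,st[i],ce[i],F(onz(f,ce[i],z)[0]))
print(proj(f,[W(0,-.15,.116),W(0,-.137,.116),W(-.045,0,.176),W(.062,-.137,.072),W(-.075,-.225,.012),W(.075,-.225,.012)]).round())
```

```text
4.4667 [ 0.62240937 -0.16978662  0.25000141] 0.4997006271005761 [ 0.68564038 -0.21166868  0.41985663]
blue [268 190  14  17  94] [275.11702128 195.64893617] [ 0.00492756 -0.14349211]
yel [215 327   6  16  38] [217.81578947 335.18421053] [-0.04362996 -0.0173102 ]
[[283. 195.]
 [274. 203.]
 [207. 347.]
 [236. 157.]
 [358. 178.]
 [281.  96.]]
```

View pics/w1.png

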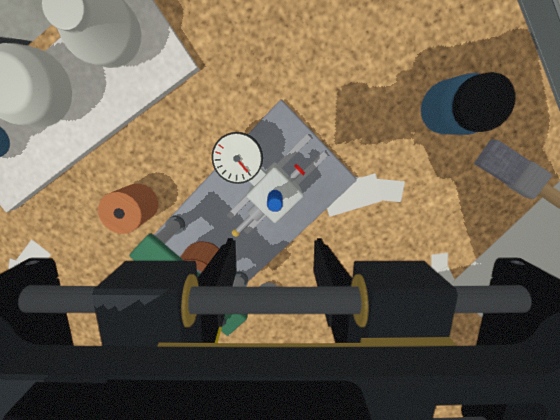

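Run:
```python
import cv2
a=cv2.imread('pics/w1.png')[90:290,190:360]
cv2.imwrite('pics/w1c.png',cv2.resize(a,None,fx=3,fy=3,interpolation=cv2.INTER_CUBIC))
```

```text
(no output)
```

View pics/w1c.png

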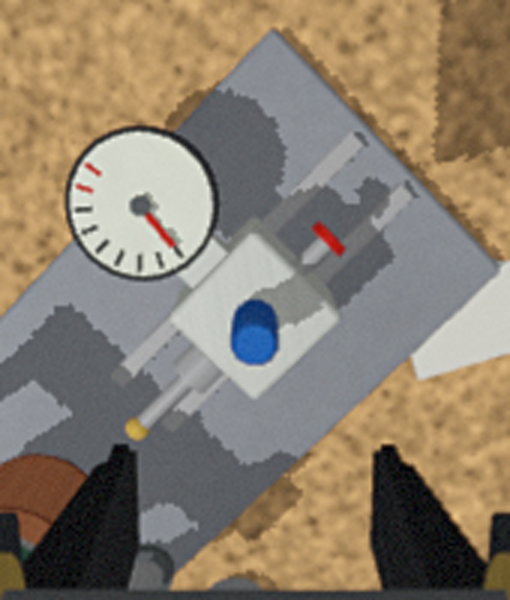

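```bash
cat >> fx.py <<'E'
def needle(f,ky):
    """angle (rad, fixture frame, ccw) of red needle; ky = knob y in fixture"""
    hsv=cv2.cvtColor(f['image'],cv2.COLOR_RGB2HSV)
    m=cv2.inRange(hsv,(0,130,90),(10,255,255))|cv2.inRange(hsv,(170,130,90),(180,255,255))
    v,u=np.nonzero(m); 
    if len(u)<5: return None
    P=np.array([F(p) for p in onz(f,np.c_[u,v],.072)])-[.062,ky]
    r=np.hypot(*P.T); P=P[r<.0235]
    if len(P)<5: return None
    w=P-P.mean(0); d=np.linalg.svd(w)[2][0] if 0 else np.linalg.eigh(w.T@w)[1][:,1]
    c=P.mean(0)
    if d@c<0: d=-d
    return np.arctan2(d[1],d[0]), np.arctan2(c[1],c[0]), len(P), np.hypot(*c)
E
python3 - <<'E'
from fx import *
f=grab('wrist'); print(needle(f,-.137))
ctrl.move_l(W(0,-.137,.085),speed=.12)
print(telemetry.sense()['contact_force'])
f=grab('wrist'); print(needle(f,-.137))
eoat.grip(0.0,grasp_force=50)
s=telemetry.sense(); print(s['clock'],s['contact_force'],s['finger_gap']*95,s['tcp_pos'],F(s['tcp_pos']))
f=grab('wrist','w2'); print(needle(f,-.137))
E
```

```text
(np.float64(-3.0091294006288005), np.float64(2.50186660204713), 39, np.float64(0.0057596512509393485))
[ 0.02150039  0.29836395 -0.98959186]
(np.float64(-3.016133963346546), np.float64(2.36597211217396), 158, np.float64(0.004483480665676979))
6.7 [-0.01624501 -0.29815798  0.50153238] 16.938004804104384 [ 0.62238079 -0.16986792  0.08506237] [-5.05011123e-05 -1.37095528e-01]
(np.float64(-3.018409871728645), np.float64(2.3880176306996512), 158, np.float64(0.00450915783767668))
```

View pics/w2.png

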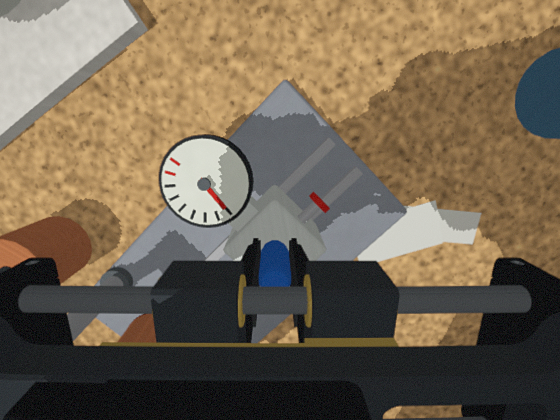

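Run:
```python
from fx import *
f=grab('wrist'); print(proj(f,W(.062,-.137,.072)))
print(F(onz(f,[204,184],.072)[0]),F(onz(f,[228,211],.072)[0]))
g=cv2.cvtColor(f['image'],cv2.COLOR_RGB2GRAY)
print(cv2.HoughCircles(g,cv2.HOUGH_GRADIENT,1,100,param1=100,param2=25,minRadius=35,maxRadius=60))
```

```text
[[202.52433647 181.70546549]]
[ 0.06040217 -0.13656953] [ 0.03814737 -0.13434358]
[[[206.5 180.5  46.1]]]
```

```bash
sed -i 's/r<.0235\]/(r<.0205)]/' fx.py
python3 - <<'E'
from fx import *
f=grab('wrist'); z=needle(f,-.137); print(z)
y=-.137
def go(ny):
    ctrl.move_l(W(0,ny,.085),speed=.05)
go(-.117); s=telemetry.sense(); f=grab('wrist'); print(F(s['tcp_pos']),s['contact_force'],needle(f,-.117))
for ny in np.arange(-.114,-.098,.0015):
    go(ny); f=grab('wrist'); n=needle(f,ny); s=telemetry.sense()
    d=((z[0]-n[0]+np.pi)%(2*np.pi)-np.pi)/.18 if n else None
    print(round(ny,4),n, 'mm',d,s['contact_force'].round(1),round(s['clock'],2))
    if n is None or d>2.2: break
grab('wrist','w3')
E
```

```text
(np.float64(-3.0316799897569644), np.float64(2.7858615501923834), 135, np.float64(0.007246872170327273))
[-0.00016412 -0.11720504] [-1.35041797 -4.04868751  1.72790715] (np.float64(-3.0274219964051174), np.float64(2.8010350632832615), 133, np.float64(0.007106856609723488))
-0.114 (np.float64(-3.0287772825109385), np.float64(2.8414255955500933), 135, np.float64(0.007167634759389033)) mm -0.0161261513668107 [-1.9 -4.8  2. ] 7.75
-0.1125 (np.float64(-3.0272987127740922), np.float64(2.868297877687283), 131, np.float64(0.006946097843300929)) mm -0.024340427682623123 [-1.2 -7.2  0.4] 8.05
-0.111 (np.float64(-3.0284822826618933), np.float64(2.881087588123769), 133, np.float64(0.007051426855321681)) mm -0.017765039417061423 [-1.9 -7.7  0.7] 8.35
-0.1095 (np.float64(-3.028051192260863), np.float64(2.8875445380863844), 133, np.float64(0.007097703002675399)) mm -0.020159986089453144 [-1.4 -7.2  0.5] 8.65
-0.108 (np.float64(-3.0278515609492187), np.float64(2.8826902772583765), 132, np.float64(0.0069984651591187864)) mm -0.021269048931920546 [-1.7 -7.6 -0.2] 8.95
-0.1065 (np.float64(-3.0293925914
[... 221 characters left out ...]
076340085204849)) mm -0.017678344422443638 [-2.3 -7.3  1.4] 9.55
-0.1035 (np.float64(-3.024438823634062), np.float64(2.8744423173221625), 129, np.float64(0.0067617467520567735)) mm -0.04022870068279221 [-1.4 -7.3  0.3] 9.85
-0.102 (np.float64(-3.027512764320051), np.float64(2.8797032576793673), 132, np.float64(0.0069932841123252765)) mm -0.02315125242729662 [-2.1 -7.6  0.3] 10.15
-0.1005 (np.float64(-3.027079021640497), np.float64(2.8782559512256842), 131, np.float64(0.006951449210644856)) mm -0.025560933980374304 [-1.9 -7.5  0.7] 10.45
-0.099 (np.float64(-3.026858921787677), np.float64(2.8775737588416117), 131, np.float64(0.00694668422582226)) mm -0.026783710940484855 [-2.2 -7.2  0.9] 10.75
```

View pics/w3.png

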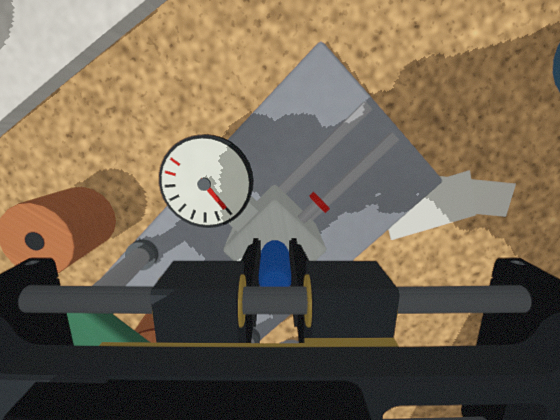

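Run:
```python
from fx import *
z0=-3.0275
for ny in np.arange(-.098,-.088,.001):
    ctrl.move_l(W(0,ny,.085),speed=.05); f=grab('wrist'); n=needle(f,ny); s=telemetry.sense()
    d=((z0-n[0]+np.pi)%(2*np.pi)-np.pi)/.18 if n else None
    print(round(ny,4),np.round(n,3), 'mm',d,s['contact_force'].round(1),round(s['clock'],2))
    if n is None or d>2.2: break
grab('wrist','w4')
```

```text
-0.098 [-3.026e+00  2.885e+00  1.330e+02  7.000e-03] mm -0.0071951152995556695 [-2.2 -7.6  0.3] 11.1
-0.097 [-3.081e+00  2.717e+00  1.340e+02  7.000e-03] mm 0.2963270422680668 [-2.1 -8.7  0.5] 11.4
-0.096 [3.134e+00 2.527e+00 1.320e+02 8.000e-03] mm 0.6762186279247295 [-2.5 -9.1  0.5] 11.7
-0.095 [3.058e+00 2.358e+00 1.380e+02 8.000e-03] mm 1.1002783497843942 [ -2.  -10.2  -0.1] 12.0
-0.094 [2.992e+00 2.157e+00 1.390e+02 9.000e-03] mm 1.462415408811335 [ -2.2 -10.6   1. ] 12.3
-0.093 [2.936e+00 1.974e+00 1.370e+02 9.000e-03] mm 1.7741103848422757 [-2.3 -9.3 -0.4] 12.6
-0.092 [2.851e+00 1.774e+00 1.350e+02 9.000e-03] mm 2.248347730805082 [ -3.2 -11.3  -0.1] 12.9
```

View pics/w4.png

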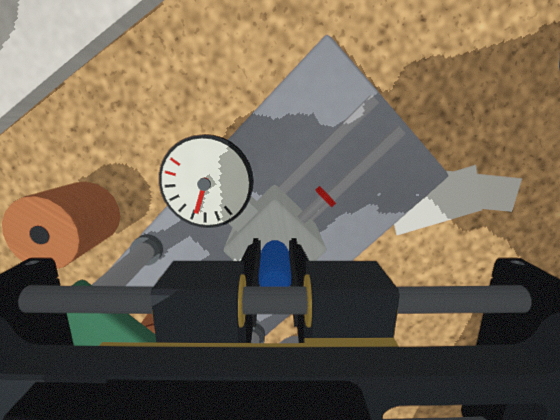

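Run:
```python
from fx import *
f=grab('wrist')
hsv=cv2.cvtColor(f['image'],cv2.COLOR_RGB2HSV)
m=cv2.inRange(hsv,(0,130,90),(10,255,255))|cv2.inRange(hsv,(170,130,90),(180,255,255))
v,u=np.nonzero(m[130:235,155:260]); 
P=np.array([F(p) for p in onz(f,np.c_[u+155,v+130],.072)])-[.062,-.092]
r=np.hypot(*P.T); print(np.histogram(r,bins=np.arange(0,.034,.002)))
k,l,st,ce=cv2.connectedComponentsWithStats(m[130:235,155:260]); print(st,ce)
print(proj(f,W(.062,-.092,.072)),telemetry.sense()['tcp_pos'],F(telemetry.sense()['tcp_pos']))
```

```text
(array([ 0,  0, 13, 15, 13, 13, 14, 13, 21, 29, 15,  9,  0,  0,  0,  0]), array([0.   , 0.002, 0.004, 0.006, 0.008, 0.01 , 0.012, 0.014, 0.016,
       0.018, 0.02 , 0.022, 0.024, 0.026, 0.028, 0.03 , 0.032]))
[[    0     0   105   105 10870]
 [   15    28    10     7    23]
 [   10    41    10     5    24]
 [   51    48     2     1     2]
 [   39    60    11    24   106]] [[52.22842686 51.87451702]
 [19.47826087 31.08695652]
 [14.66666667 42.75      ]
 [51.5        48.        ]
 [44.09433962 71.5754717 ]]
[[201.09043676 182.78516942]] [ 0.61315913 -0.12693866  0.08504661] [-0.0002347  -0.09318738]
```

```bash
cat >> fx.py <<'E'
def needle(f,ky):
    hsv=cv2.cvtColor(f['image'],cv2.COLOR_RGB2HSV)
    m=cv2.inRange(hsv,(0,130,90),(10,255,255))|cv2.inRange(hsv,(170,130,90),(180,255,255))
    c0=proj(f,W(.0605,ky,.072))[0]; z=np.zeros_like(m); d=np.linalg.norm(proj(f,W(.0605,ky+.026,.072))[0]-c0)
    cv2.circle(z,tuple(int(round(a)) for a in c0),int(d),255,-1); m&=z
    k,l,st,ce=cv2.connectedComponentsWithStats(m)
    if k<2: return None
    i=1+st[1:,4].argmax(); v,u=np.nonzero(l==i)
    P=np.array([F(p) for p in onz(f,np.c_[u,v],.072)]); C=np.array([.0605,ky]); q=P-P.mean(0)
    e=np.linalg.eigh(q.T@q)[1][:,1]; e=e if e@(P.mean(0)-C)>0 else -e
    return np.arctan2(e[1],e[0]), len(P), np.hypot(*(P.mean(0)-C))
Z0=None
def mm(n,z0): return ((z0-n[0])%(2*np.pi))/.18
E
python3 - <<'E'
from fx import *
t=telemetry.sense(); ky=F(t['tcp_pos'])[1]
import copy
# zero reference from saved picture w3 (same tool pose relative to the carriage)
f=grab('wrist'); g=dict(f); g['image']=cv2.imread('pics/w3.png')[:,:,::-1].copy()
z=needle(g,ky); print('zero',z)
def show(): 
    s=telemetry.sense(); y=F(s['tcp_pos'])[1]; n=needle(grab('wrist'),y); print(y,n,'mm',mm(n,z[0]),s['contact_force'].round(1),s['clock']); return mm(n,z[0])
d=show(); y=-.092
for i in range(5):
    if abs(d-2.8)<.25: break
    y-=(d-2.8)/1000*(1.0) if i else (d-2.8)/1000+.0012
    ctrl.move_l(W(0,y,.085),speed=.03); d=show()
grab('wrist','w5')
E
```

```text
zero (np.float64(3.0219366130889402), 110, np.float64(0.011763445903103135))
-0.09320264357937157 (np.float64(2.0135643033790913), 102, np.float64(0.012400287119804511)) mm 5.602068387276939 [ -1.6 -10.1   1. ] 13.05
-0.09577482542629889 (np.float64(2.482193363089645), 109, np.float64(0.011900806573180728)) mm 2.9985736111071954 [-4.2  0.2  3.7] 13.3833
```

View pics/w5.png

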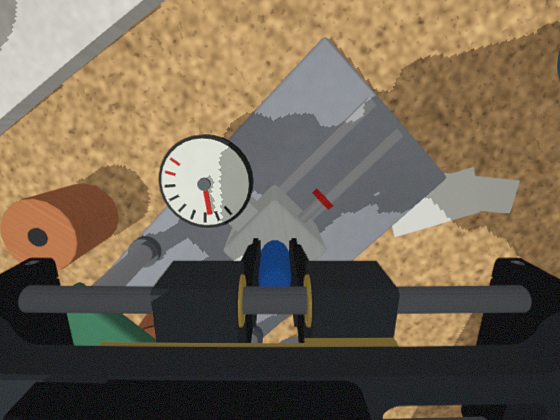

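Run:
```python
from fx import *
eoat.grip(0.4); s=telemetry.sense(); p=s['tcp_pos']
f=grab('wrist'); print(mm(needle(f,-.0958),3.022),s['finger_gap'])
ctrl.move_l([p[0],p[1],.23],speed=.25)
ctrl.move_to(W(-.04,0,.23),ori(0))
f=grab('wrist','w6'); s=telemetry.sense(); print(F(s['tcp_pos']),s['clock'],s['finger_gap'])
print(needle(f,-.0958)); print(proj(f,[W(-.045,0,.176),W(0,-.0958,.116),W(.0605,-.0958,.072)]).round())
```

```text
3.012069821617591 0.397587311549299
[-0.03976146 -0.00055769] 15.6083 0.39804503682002595
(np.float64(2.4841362108160014), 34, np.float64(0.012907240056716464))
[[273. 234.]
 [375. 167.]
 [366. 103.]]
```

View pics/w6.png

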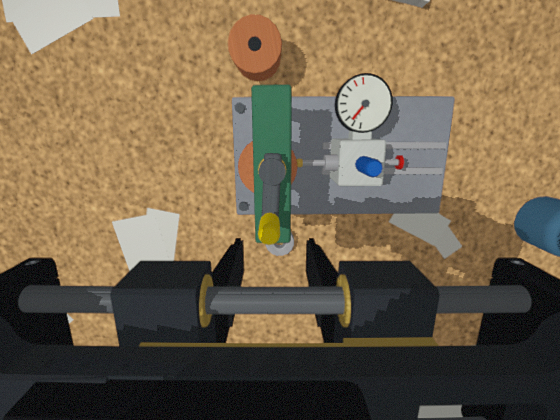

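Run:
```python
import cv2
from fx import *
a=cv2.imread('pics/w6.png')[145:255,230:320]
cv2.imwrite('pics/w6c.png',cv2.resize(a,None,fx=5,fy=5,interpolation=cv2.INTER_CUBIC))
a=cv2.imread('pics/w6.png'); h=cv2.cvtColor(a,cv2.COLOR_BGR2HSV); m=cv2.inRange(h,(20,150,60),(35,255,255)); v,u=np.nonzero(m[205:250,250:290]); print(np.c_[u+250,v+205,h[v+205,u+250,2]][::6].tolist())
```

```text
[[265, 213, 129], [271, 213, 141], [268, 214, 153], [274, 214, 138], [267, 215, 155], [273, 215, 140], [264, 216, 166], [270, 216, 145], [276, 216, 132], [266, 217, 158], [272, 217, 142], [261, 218, 178], [267, 218, 152], [273, 218, 141], [261, 219, 174], [267, 219, 155], [273, 219, 137], [260, 220, 159], [266, 220, 158], [272, 220, 138], [278, 220, 134], [265, 221, 163], [271, 221, 135], [277, 221, 137], [264, 222, 163], [270, 222, 137], [276, 222, 135], [262, 223, 170], [268, 223, 133], [274, 223, 135], [259, 224, 138], [265, 224, 139], [271, 224, 137], [277, 224, 135], [262, 225, 168], [268, 225, 139], [274, 225, 133], [259, 226, 160], [265, 226, 138], [271, 226, 139], [277, 226, 133], [262, 227, 166], [268, 227, 146], [274, 227, 139], [259, 228, 180], [265, 228, 144], [271, 228, 146], [277, 228, 136], [262, 229, 185], [268, 229, 152], [274, 229, 143], [259, 230, 181], [265, 230, 151], [271, 230, 153], [277, 230, 139], [261, 231, 204], [267, 231, 154], [273, 231, 152], [279, 231, 130], [263, 232, 149], [269, 232, 149], [275, 232, 154], [259, 233, 193], [265, 233, 155], [271, 233, 157], [277, 233, 139], [261, 234, 212], [267, 234, 153], [273, 234, 151], [279, 234, 136], [263, 235, 149], [269, 235, 152], [275, 235, 154], [260, 236, 215], [266, 236, 153], [272, 236, 154], [278, 236, 137], [263, 237, 154], [269, 237, 153], [275, 237, 154], [261, 238, 155], [267, 238, 153], [273, 238, 153], [260, 239, 188], [266, 239, 152], [272, 239, 154], [278, 239, 126], [265, 240, 152], [271, 240, 151], [277, 240, 130], [266, 241, 153], [272, 241, 153], [263, 242, 152], [269, 242, 153], [275, 242, 125], [268, 243, 154], [274, 243, 123]]
```

View pics/w6c.png

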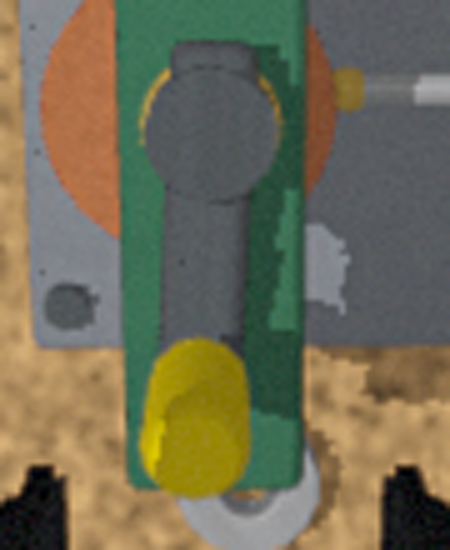

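Run:
```python
from fx import *
f=grab('wrist'); t=grab('top'); print(F(onz(f,[269.2,234],.176)[0]),[F(onz(f,[272.2,171.6],z)[0]) for z in (.137,.14,.145)])
# hub / corners in wrist: base corners
for px in([233.5,97],[453,97]): print(F(onz(f,px,.012)[0]))
print('post-blue',F(onz(f,[370,167.5],.116)[0]))
```

```text
[-0.04497135  0.00299648] [array([-0.00121844,  0.00079395]), array([-0.00079589,  0.00076533]), array([-9.1643507e-05,  7.1762625e-04])]
[0.07221447 0.04864158]
[ 0.072707  -0.2195817]
post-blue [-0.00039271 -0.09125244]
```

Run:
```python
from fx import *
ctrl.move_l(W(-.045,.0025,.20),speed=.2); ctrl.move_l(W(-.045,.0025,.142),speed=.12)
print(telemetry.sense()['contact_force'])
eoat.grip(0.0,grasp_force=30); s=telemetry.sense(); print(F(s['tcp_pos']),s['contact_force'],s['finger_gap']*95,s['clock'])
f=grab('wrist','w7'); n=needle(f,-.0945); print(n,mm(n,3.022))
C=np.array([0,.001])
th=np.arctan2(-.0020,.0450); r=.045
for k in range(1,5):
    a=th+k*np.radians(15)
    p=C+r*np.array([-np.cos(a),-np.sin(a)])
    ctrl.move_l(W(p[0],p[1],.142),speed=.06)
    s=telemetry.sense(); q=F(s['tcp_pos']); n=needle(grab('wrist'),-.0945)
    print(round(a,3),(q*1e3).round(2),round(1e3*np.hypot(*(q-C)),2),n,round(mm(n,3.022),2),s['contact_force'].round(1),round(s['clock'],2))
grab('wrist','w8')
```

```text
[-0.32740252 -0.71771322  0.25511124]
[-0.04481248  0.00245952] [-0.74456634  0.22987945  5.87680875] 17.278032498623297 17.125
(np.float64(2.4678833298665075), 80, np.float64(0.011843728126493447)) 3.0784259451860683
0.217 [-43.37  -9.3 ] 44.58 (np.float64(2.4043472023211097), 75, np.float64(0.011922849815055437)) 3.43 [ 2.2 -2.   4.8] 17.52
0.479 [-39.01 -20.15] 44.38 (np.float64(2.292409964096403), 71, np.float64(0.012132276973722262)) 4.05 [2.9 0.3 4.3] 17.91
0.741 [-32.08 -29.41] 44.2 (np.float64(2.1441784156122705), 69, np.float64(0.011784401127338542)) 4.88 [5.4 2.9 5.2] 18.3
1.003 [-23.13 -36.53] 44.08 (np.float64(1.958200506894646), 66, np.float64(0.011765244397058509)) 5.91 [3.9 5.3 5.4] 18.69
```

View pics/w8.png

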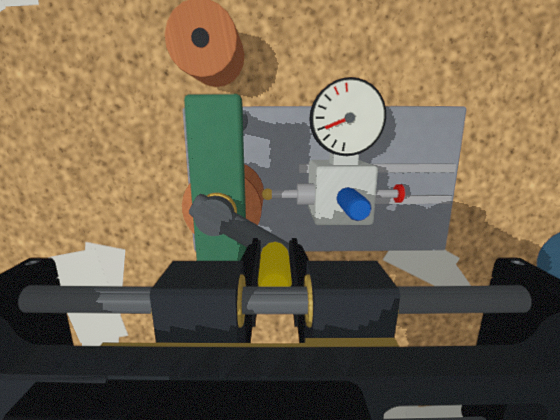

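Run:
```python
from fx import *
C=np.array([0,.001]); th=np.arctan2(-.0020,.0450); r=.045; L=[]
for k in range(5,17):
    a=th+k*np.radians(15)
    p=C+r*np.array([-np.cos(a),-np.sin(a)])
    ctrl.move_l(W(p[0],p[1],.142),speed=.06)
    s=telemetry.sense(); q=F(s['tcp_pos']); n=needle(grab('wrist'),-.0945); d=mm(n,3.022)
    ta=np.arctan2(-(q-C)[1],-(q-C)[0])%(2*np.pi); L.append((ta,d))
    print(round(a,3),round(ta,3),round(1e3*np.hypot(*(q-C)),2),np.round(n[1:],3),round(d,2),s['contact_force'].round(1),round(s['clock'],2))
    if d>13.7 : break
grab('wrist','w9'); np.save('L.npy',L)
```

```text
1.265 1.274 44.0 [6.5e+01 1.2e-02] 7.14 [1.2 6.2 7.3] 19.13
1.526 1.535 44.0 [7.0e+01 1.2e-02] 8.38 [-0.1  6.1  7.6] 19.52
1.788 1.797 44.03 [6.4e+01 1.2e-02] 9.59 [-0.9  5.5  8.7] 19.92
2.05 2.06 44.16 [5.7e+01 1.2e-02] 10.84 [-1.1  5.   8.8] 20.31
2.312 2.323 44.35 [6.0e+01 1.2e-02] 11.67 [-2.9  3.3  8.2] 20.7
2.574 2.585 44.57 [5.7e+01 1.2e-02] 12.25 [-2.8  1.1  7.9] 21.09
2.835 2.847 44.86 [6.0e+01 1.2e-02] 12.81 [-1.1  2.2  7.8] 21.48
3.097 3.107 45.13 [5.7e+01 1.2e-02] 12.63 [-0.2  0.7  6.8] 21.88
3.359 3.375 45.39 [5.6e+01 1.2e-02] 12.07 [1.  1.1 6.8] 22.27
3.621 3.637 45.64 [6.3e+01 1.2e-02] 11.48 [0.6 2.7 6.6] 22.66
3.883 3.898 45.83 [6.1e+01 1.2e-02] 10.35 [0.7 3.9 6.4] 23.05
4.144 4.158 45.97 [5.9e+01 1.3e-02] 9.19 [-0.1  4.2  6.5] 23.44
```

View pics/w9.png

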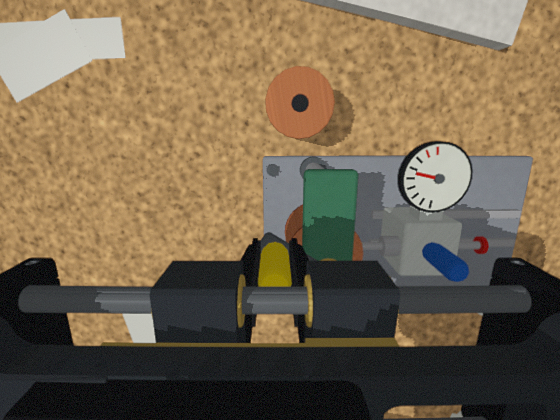

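Run:
```python
from fx import *
L=np.load('L.npy').tolist()+[(.217,3.43),(.479,4.05),(.741,4.88),(1.003,5.91)]
t,d=np.array(L).T
A=np.c_[np.ones_like(t),np.cos(t),np.sin(t)]; c,res,_,_=np.linalg.lstsq(A,d,rcond=None)
t0=np.arctan2(c[2],c[1]); print(c,t0,np.hypot(c[1],c[2]),(d-A@c).round(2))
C=np.array([0,.002]); r=.045
for a in np.linspace(4.14,t0,6)[1:]:
    p=C+r*np.array([-np.cos(a),-np.sin(a)]); ctrl.move_l(W(p[0],p[1],.142),speed=.06)
    s=telemetry.sense(); q=F(s['tcp_pos']); n=needle(grab('wrist'),-.0945)
    print(round(a,3),round(1e3*np.hypot(*(q-C)),2),mm(n,3.022),s['contact_force'].round(1),s['clock'])
ctrl.pause(.4)
f=grab('wrist','w10'); print(mm(needle(f,-.0945),3.022))
```

```text
[ 7.70256087 -4.7575168   0.98412883] 2.9376119627926522 4.858237918411019 [-0.12 -0.13 -0.14  0.03 -0.   -0.01  0.27  0.14 -0.03  0.06 -0.14 -0.18
  0.16  0.12  0.02 -0.06]
3.9 45.25 10.307547901872097 [ 1.  -1.   7.4] 23.8667
3.659 45.22 11.437327303895428 [ 1.1 -0.7  6.8] 24.25
3.419 45.22 12.076680359597237 [ 0.5 -0.8  7.5] 24.6333
3.178 45.15 12.387144176748091 [-0.1 -0.3  6.5] 25.0167
2.938 45.15 12.781835175108576 [-0.2 -0.7  6.9] 25.4
12.782607259554293
```

View pics/w10.png

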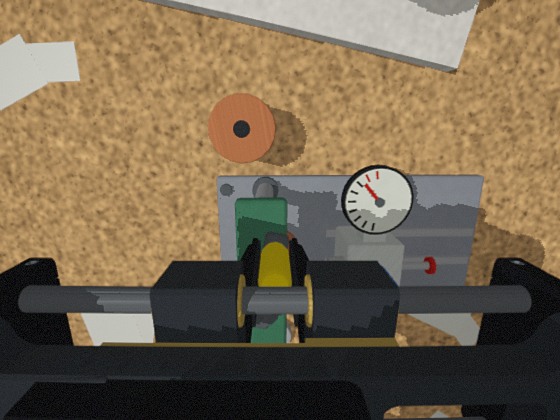

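Run:
```python
from fx import *
eoat.grip(0.4); s=telemetry.sense(); p=s['tcp_pos']; print(mm(needle(grab('wrist'),-.0945),3.022))
ctrl.move_l([p[0],p[1],.24],speed=.15); ctrl.pause(.5)
f=grab('wrist','w11'); print(mm(needle(f,-.0945),3.022),telemetry.sense()['contact_force'],telemetry.sense()['clock']); grab('top','top11')
```

```text
12.763302034439208
12.638271886576932 [ 0.0858563  -0.12905314  0.16166871] 27.9
```

View pics/w11.png

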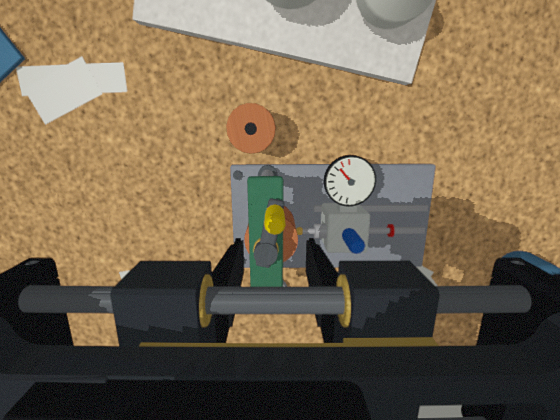

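View pics/top11.png

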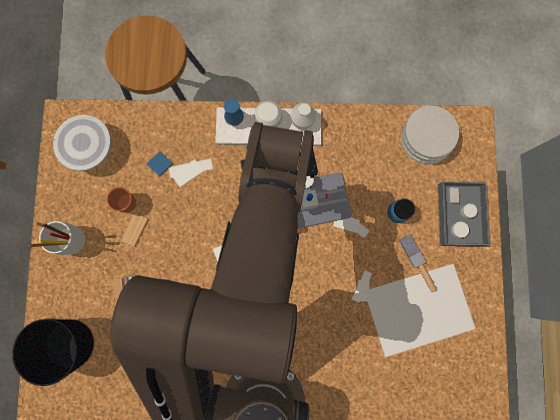

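The wrist view shows the crank standing at about +x, with the knob at (275,218). The dial at (350,180) reads about 12.7 mm, short of the red ticks, and the gripper is clear of everything. The top view shows the visible loose things where they were.

```bash
python3 -c "
from bench import ctrl
ctrl.sign_off()"
```

```text
the job is handed in; nothing more can be done
```

The roller now stands with its high side at the plunger, and I handed the job in at about 28 s of the 67 s allowed. No verdict came back, so success rests on my own readings.

**What I did**
- **Gauge:** I slid it up by its blue knob. It first went to 5.6 mm because my first needle reading was picking up the dial's red ticks. I corrected the reading and backed the gauge off to 3.0 mm before turning anything.
- **Spindle:** I led the crank through about 240° while reading the dial. A sine fit gave a swing of ±4.86 mm (5 mm expected) with residuals up to 0.27 mm, and put the high side at a spindle angle of about 2.94 rad.
- **Finish:** I turned back to that angle, let go and lifted clear.

**Last checks**
- **Plunger:** It read 12.8 mm while held and about 12.6 to 12.8 mm after letting go. The highest reading in the sweep was 12.8 mm, and the overload limit is 14.5 mm.
- **Contact:** The force on the tool was about zero.
- **Loose things:** The spare roller, jar, brush, tile, cup and wood rib were where they started. The arm hid the collar in the last top view, so I did not check it at the end. The gripper worked well above it throughout.
- **Disagreement:** My first estimate of the spindle axis was about 2 mm off along the fixture's y. I corrected it while turning, and it changes the high-side angle by only about 0.02 rad.

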